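# Tug-test the conical tube in the shaker

## Task

Before the shaker is switched on, prove that its rubber holder grips the conical tube: take the tube standing in the shaker by its cap and pull it straight up, slowly and with rising force, until the pull reaches about 12 N; stop there and hold for a second. Do not pull harder, or it tears out of the rubber. Then ease it gently back down until it is fully home, let go and back off, leaving the vial and the bottle beside it undisturbed.

Things in the scene. Friction and masses are not known exactly. Their poses are not given: they have to be found in the camera images.
- tube_cap (a point): Centre of the cap (22 mm across, 14 mm high) of the tall conical tube in the shaker, upright, cap centre about 165 mm above the worktop. z is up, y runs along the row of holders, x across it (fingers closing along x clear the neighbours). Its holder is one of three, 85 mm apart in any order. Two like tubes stand in a rack farther back: not meant.
- tube (a joint): How far the conical tube is drawn up from its rest in the holder, in m: 0 is fully home, grows upward. The rubber collar is a spring either way, 0.75 N per mm: 12 N of pull is reached at 16 mm; beyond 24 mm (18 N) it would tear out; pushed down it gives 6 mm and stops. Let go while stretched, it snaps back.
- vial (a joint): The same for the short vial (13 mm thick, top 112 mm above the worktop) in another holder; leave it alone. The holders are 76 mm square metal blocks with a black rubber collar, on the shaker: a low white box 130 x 290 mm with a metal plate on top, 54 mm above the worktop.
- flask (a joint): The same for the squat white bottle (38 mm thick, top 136 mm above the worktop) in another holder; leave it alone. 0 is fully home.

How it is judged:
On the way:
1. the conical tube is pulled up with about 12 N (drawn 11 to 21 mm, that is 8 to 16 N) and held so for half a second (value of joint tube between 0.011 and 0.021 m), for 0.5 s.
At the end, for the whole second after the job is handed in: The conical tube, the vial and the bottle are all fully home in their holders (within 3 mm), and nothing is held (value of joint each of tube, vial, flask below 0.003 m); the robot touches nothing.
It fails at once if the conical tube is pulled too hard (drawn more than 24 mm, over 18 N) (value of joint tube above 0.024 m).
It fails at once if the conical tube is jerked up (faster than 0.2 m/s while drawn over 3 mm) (value of joint tube above 0.003 m and velocity of joint tube above 0.2 m/s).
It fails at once if the conical tube is let go while stretched and snaps back (faster than 0.35 m/s) (velocity of joint tube below -0.35 m/s).
It fails at once if the vial or the bottle is pulled (drawn more than 6 mm) (value of joint any of vial, flask above 0.006 m).
It also fails if it takes over 35 s, if anything falls off the work surface, if the arm or the gripper's body presses on something with over 40 N, if the wrist force passes 120 N, or if a joint passes its speed limit or range.

## Robot

A 6-joint arm with a two-finger parallel gripper is mounted at the origin on a cart in front of the work surface, level with it; the furniture and walls round the work are solid. World frame = base frame: x ahead of the robot, y to its left, z up, the work surface at z = 0. Lengths are in m, angles in rad, forces in N, time in s.
With the tool pointing down it reaches from about 0.35 to 1 m from the base axis. Payload 7.1 kg.
Tool frame: the origin (TCP) lies between the finger pads; the fingertips stand 22 mm ahead of it and the grasp point (between the pads) lies 3 mm ahead of it; z points along the fingers, y is the line along which they close (so a half turn about z gives the same grasp; the last joint's range is limited). The gripper opens to 85 mm and grips with 20 to 120 N. Pads are 22 mm wide; open, the fingers measure 114 mm over their backs; the gripper's body (76 mm by 85 mm) begins 54 mm behind the grasp point. The pads swing forward as they close: fully open they stand 13 mm farther back than shut.
Start: joints at [1.283, 0.423, 1.63, -0, 1.089, -0.019], TCP at [0.166, 0.603, 0.253] pointing down, gripper open.
Joint ranges: [-3, 3], [-0.9, 2.11], [0.09, 2.58], [-1.31, 4.45], [0.11, 2.69], [-2.54, 2.54]. Speed limits (rad/s): [2.39, 2.39, 3.01, 3.14, 3.14, 3.14].

## Interface

Orientations are given as a rotation vector (axis times angle).
In Python, from rig import manip gives the robot as it stands. The module is installed in compiled form; this text tells all that it offers. Calls block until the motion is done:
- manip.move_to(position, orientation): joint-space move of the TCP to a pose.
- manip.servo_line(position, orientation=None, rate=0.15): straight line of the TCP; orientation=None keeps the orientation; rate is the mean speed in m/s.
- manip.set_joints(angles): joint-space move.
- manip.command_gripper(opening, f_grip=None): finger opening in m; f_grip is the grip in N (None keeps the last); returns when the fingers have stopped.
- manip.hold(seconds).
- manip.solve_ik(position, orientation): joint angles nearest the present ones, or None.
- manip.camera(name): name is "scene" or "top" or "wrist"; returns a dict with "image" (420x560x3 uint8, red, green, blue), "fx", "fy", "cx", "cy" (pixels), "cam_to_world" (4x4, takes a point from camera to world coordinates); the wrist camera has in their place "mount" (4x4, takes a point from camera to tool coordinates, whose origin is the TCP and whose axes are the flange's). Camera axes: x right, y down, z forward; pixel columns grow to the right and rows downward; lengths in m; the calibration is good to about 2 mm. A picture is of the moment at which its call begins: read the wrist's pose just before it. There is no depth.
A pose or a line that the arm cannot do raises manip.IKError and nothing moves.
- manip.sign_off(): hands the job in; it is judged then, once.
Readings, each from a call of its own:
- manip.get_time(): time.
- manip.get_joint_positions(): joint angles.
- manip.get_joint_vel(): joint speeds.
- manip.get_tau(): joint torques, N m.
- manip.get_position(): TCP position.
- manip.get_ee_rot(): TCP orientation.
- manip.get_contact_force(): force on the tool from outside, world axes, zero at the start.
- manip.get_torque(): the same for the moment, N m.
- manip.get_width(): finger opening in m.
- manip.get_grip_force(): force on a finger pad.
Only numpy, scipy, OpenCV 4.12 (cv2) and the standard library are available. Lean on these libraries where they do the work, as an engineer would, in place of code of your own. Each camera call takes 0.05 s, during which the arm holds its last target. There are 200 camera calls.

## Working session

There is one attempt and no reset: what is moved stays moved. The work goes in short steps, each a Python script; the robot and the scene stay as the last script left them, time stands still between calls to the robot, and variables do not carry over. Pictures are saved under pics/ and viewed, at most 10 in all, crops included, and the job is handed in when it is done.

```bash
mkdir -p pics; python3 - <<'E'
from rig import manip
import cv2,numpy as np
for n in("top","scene"):
    c=manip.camera(n); cv2.imwrite(f"pics/{n}0.png",c["image"][:,:,::-1])
    print(n,c["fx"],c["fy"],c["cx"],c["cy"],np.round(c["cam_to_world"],3).tolist())
print(manip.get_ee_rot(),manip.get_time(),manip.get_contact_force())
E
```

```text
top 431.5002720365579 431.5002720365579 280.857164781589 206.46361111817288 [[-0.008, -0.998, 0.067, 0.46], [-1.0, 0.008, -0.015, 0.042], [0.014, -0.068, -0.998, 1.017], [0.0, 0.0, 0.0, 1.0]]
scene 469.8848527276437 469.8848527276437 284.1670698195678 206.84701960630002 [[0.907, -0.268, 0.324, 0.253], [-0.42, -0.61, 0.672, -0.517], [0.018, -0.746, -0.666, 0.706], [0.0, 0.0, 0.0, 1.0]]
[-4.20924319e-01 -3.11305422e+00  2.12310602e-03] 0.1 [-0.51048822  0.44900722  0.26516188]
```

View pics/top0.png

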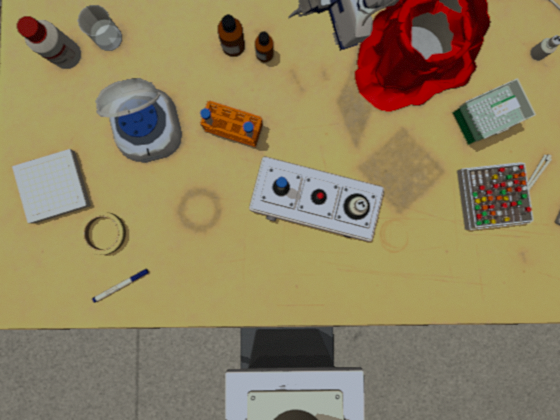

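View pics/scene0.png

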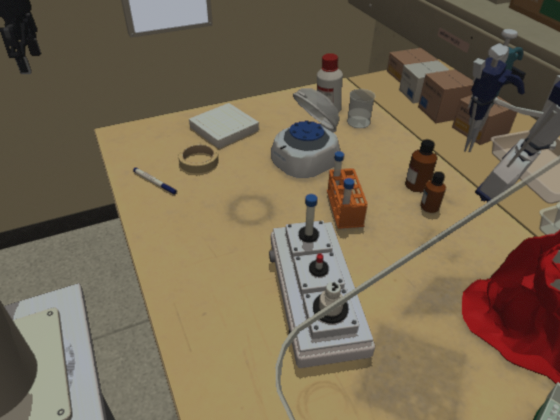

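The top view shows the blue tube cap at (282,184), the red vial at (319,197) and the bottle at (357,206). The scene view has the cap at (311,200). The two rack tubes, at about (206,113) and (249,127) in the top view, are not the target.

```bash
cat > h.py <<'E'
from rig import manip
import cv2,numpy as np
from scipy.spatial.transform import Rotation as Ro
def ray(c,uv,T=None):
    T=c["cam_to_world"] if T is None else T
    d=T[:3,:3]@[(uv[0]-c["cx"])/c["fx"],(uv[1]-c["cy"])/c["fy"],1]
    return T[:3,3],d/np.linalg.norm(d)
def onz(c,uv,z,T=None):
    o,d=ray(c,uv,T); return o+d*(z-o[2])/d[2]
def blue(im,near,r):
    h=cv2.cvtColor(im,cv2.COLOR_RGB2HSV)
    m=cv2.inRange(h,(100,110,40),(130,255,255))
    n,l,s,ce=cv2.connectedComponentsWithStats(m)
    k=[i for i in range(1,n) if s[i,4]>15 and np.hypot(*(ce[i]-near))<r]
    i=max(k,key=lambda i:s[i,4]); return ce[i],s[i]
def ori(across):
    y=np.array([*across,0]);z=np.array([0,0,-1.]);return Ro.from_matrix(np.c_[np.cross(y,z),y,z]).as_rotvec()
def wristT(c,p,r):
    T=np.eye(4);T[:3,:3]=Ro.from_rotvec(r).as_matrix();T[:3,3]=p;return T@c["mount"]
E
python3 - <<'E'
from h import *
t=manip.camera("top");s=manip.camera("scene")
a,sa=blue(t["image"],(282,184),15);b,sb=blue(s["image"],(311,200),15);print(a,sa,b,sb)
o1,d1=ray(t,a);o2,d2=ray(s,b)
k=np.linalg.lstsq(np.c_[d1,-d2],o2-o1,rcond=None)[0]
P=o1+k[0]*d1;Q=o2+k[1]*d2;print("tri",P,Q,"plane",onz(t,a,.165),onz(s,b,.165))
# shaker plate corners-ish: row from cap to bottle top
cap=(P+Q)/2;bot=onz(t,(357,205),.136);v=onz(t,(319,196),.112);print(bot,v)
row=(bot-cap)[:2];row/=np.linalg.norm(row);print("row",row,np.linalg.norm((bot-cap)[:2]))
for sg in(1,-1):
    o=ori(sg*np.array([-row[1],row[0]]));q=manip.solve_ik([cap[0],cap[1],.30],o);print(sg,o,q)
E
```

```text
[281.24271845 182.21359223] [276 177  12  11 103] [310.73267327 199.85148515] [306 195  11  11 101]
tri [0.56625006 0.02842765 0.16412724] [0.56717045 0.02801655 0.16424834] plane [0.56614156 0.02844183 0.165     ] [0.56673421 0.0272613  0.165     ]
[ 0.52166023 -0.12709668  0.136     ] [ 0.54295375 -0.05177816  0.112     ]
row [-0.27856768 -0.9604166 ] 0.1617202195261044
1 [2.51186756 1.88682956 0.        ] [ 2.87848407e-02  2.87042815e-01  1.71589836e+00 -4.44089210e-16
  1.13865148e+00  3.11087277e-01]
-1 [ 1.88682956 -2.51186756 -0.        ] None
```

```bash
python3 - <<'E'
from h import *
o=ori((.9604,-.2786))
manip.command_gripper(.07,60)
manip.move_to([.5667,.0282,.27],o)
p=manip.get_position();r=manip.get_ee_rot()
c=manip.camera("wrist");T=wristT(c,p,r)
w=np.linalg.inv(T)@[.5667,.0282,.165,1];uv=[c["fx"]*w[0]/w[2]+c["cx"],c["fy"]*w[1]/w[2]+c["cy"]];print("exp",uv)
cv2.imwrite("pics/w1.png",c["image"][:,:,::-1])
try:
    b,s=blue(c["image"],uv,60);print(b,s,onz(c,b,.165,T),onz(c,b,.170,T))
except Exception as e: print(e)
print(p,r,manip.get_time(),manip.get_contact_force(),manip.get_width())
E
```

```text
exp [np.float64(277.0027530529296), np.float64(215.11597936722285)]
[277.18322581 216.06967742] [262 201  31  31 775] [0.56662973 0.027518   0.165     ] [0.56705971 0.02903474 0.17      ]
[0.56668858 0.02896356 0.26998633] [-2.51061239e+00 -1.88829677e+00 -1.38701485e-04] 3.0417 [ 0.13207092 -0.35289449  0.99052004] 0.07000270785540325
```

View pics/w1.png

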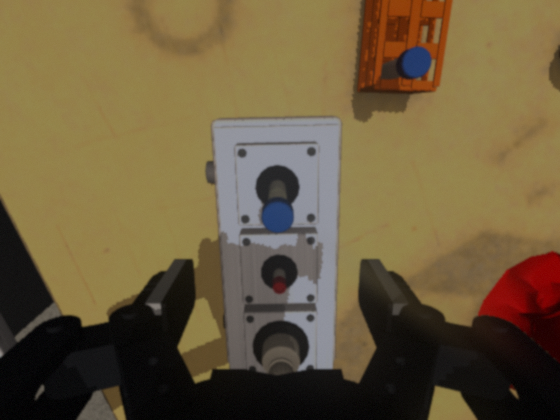

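The wrist view confirms the cap at (277,216), within 1 mm of the estimate, and the fingers close squarely across the row. I'll grip it and pull in steps while watching the force.

```bash
python3 - <<'E'
from h import *
P=np.array([.5667,.0282,.168])
manip.servo_line(P+[0,0,.03],rate=.15)
f00=manip.get_contact_force()
manip.servo_line(P,rate=.06)
manip.hold(.2);f0=np.array(manip.get_contact_force());print("free",f00,f0)
manip.command_gripper(0.0,70);manip.hold(.2)
print("grip",manip.get_width(),manip.get_grip_force(),manip.get_contact_force(),manip.get_position())
z0=manip.get_position()[2]
for dz in(.003,.006,.009):
    manip.servo_line(P+[0,0,dz],rate=.012);manip.hold(.1)
    print(dz,manip.get_position()[2]-z0,np.array(manip.get_contact_force())-f0,manip.get_width())
print(manip.get_time())
E
```

```text
free [-0.01072801 -0.35515169 -0.4828522 ] [ 0.38099398  0.52460514 -0.36868413]
grip 0.01959690058999251 68.29553961753845 [ 1.17650337 -0.51353999  0.310491  ] [0.56694042 0.02816045 0.16809628]
0.003 0.0028980199235321413 [ 3.52389659 -1.10389589 -1.10137487] 0.01946774529458241
0.006 0.005849756699712549 [ 2.71746206 -0.86318017 -4.52166423] 0.019403188777385113
0.009 0.008770002385128761 [ 4.38359174 -1.84144227 -5.4602487 ] 0.019222428541669945
6.7417
```

```bash
python3 - <<'E'
from h import *
P=np.array([.5667,.0282,.168])
def F():
    a=[]
    for _ in range(5): manip.hold(.03);a.append(manip.get_contact_force())
    return np.mean(a,0).round(2)
print(F())
for dz in(.012,.0145,.016):
    manip.servo_line(P+[0,0,dz],rate=.012)
    print(dz,manip.get_position()[2]-.1681,F(),manip.get_width(),manip.get_grip_force())
c=manip.camera("wrist");cv2.imwrite("pics/w2.png",c["image"][:,:,::-1]);print(manip.get_time())
E
```

```text
[ 5.05 -1.2  -6.38]
0.012 0.011563883434959288 [ 6.17 -1.03 -8.29] 0.019578240567869887 68.55385065078735
0.0145 0.013847939120733094 [ 6.41 -1.43 -9.96] 0.019533027662913496 68.63239288330078
0.016 0.015224634468807258 [  6.89  -1.01 -11.03] 0.019405448826524223 68.67186784744263
8.4917
```

The force rises at 0.75 N/mm with no slip. I'll raise it to about 12 N, hold, then ease it down.

```bash
python3 - <<'E'
from h import *
P=np.array([.5667,.0282,.168])
def F():
    a=[]
    for _ in range(5): manip.hold(.03);a.append(manip.get_contact_force())
    return np.mean(a,0).round(2)
manip.servo_line(P+[0,0,.017],rate=.012)
print(F());manip.hold(1.1);print(F(),manip.get_position()[2])
for dz in(.008,.002,0):
    manip.servo_line(P+[0,0,dz],rate=.015);print(dz,manip.get_position()[2]-.1681,F(),manip.get_width())
print(manip.get_time())
E
```

```text
[  7.1   -0.97 -12.01]
[  6.71  -0.77 -11.64] 0.18419481697107304
0.008 0.007744419535537728 [ 4.91 -1.35 -5.93] 0.01980133980267405
0.002 0.00207419343590301 [ 3.54 -1.25 -1.04] 0.019396009232197045
0 -2.1571765510819407e-05 [ 3.43 -1.49  0.2 ] 0.019893818294395967
12.2583
```

```bash
python3 - <<'E'
from h import *
P=np.array([.5667,.0282,.168])
manip.command_gripper(.07,20);manip.hold(.2)
manip.servo_line(P+[0,0,.03],rate=.06)
manip.servo_line([.5667,.0282,.27],rate=.15);manip.hold(.2)
p=manip.get_position();r=manip.get_ee_rot();c=manip.camera("wrist");T=wristT(c,p,r)
cv2.imwrite("pics/w3.png",c["image"][:,:,::-1])
b,s=blue(c["image"],(277,216),40);print(b,s,onz(c,b,.165,T))
print(manip.get_contact_force(),manip.get_width(),manip.get_time())
E
```

```text
[278.13060179 215.12548015] [263 200  31  32 781] [0.56665482 0.0275733  0.165     ]
[ 0.65193798 -0.34677264 -1.05272638] 0.06995916760741017 14.525
```

View pics/w3.png

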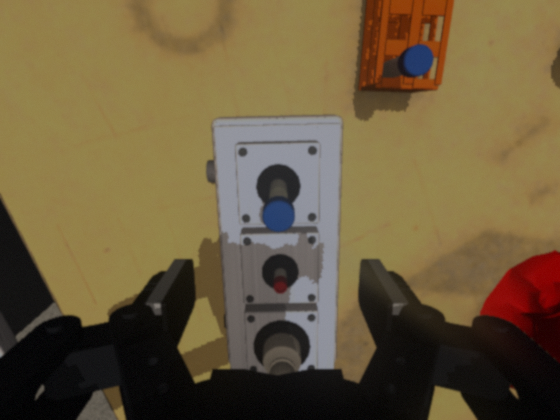

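The cap is back at (278,215) and looks the same size. The vial and bottle haven't moved, and the gripper is clear.

```bash
python3 -c "
from rig import manip
print(manip.sign_off())"
```

```text
the job is handed in; nothing more can be done
None
```

I pulled the tube up to about 12 N (roughly 16 mm), held it there for over a second without slipping, eased it fully home and let go, with the vial and bottle undisturbed; the job is handed in, but the sign-off gave no verdict.

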